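Clamp the trimmer's water-filter cartridge with its U-bolt and wedge lock

TASK

Take the U-bolt by its black grip out of the wooden block, set it astride the white water-filter cartridge, find the two holes of the loose steel bracket by feel with both legs, and lower it until its bow rests on the cartridge. Then push the red lock handle fully home, so that its wedges draw the U-bolt down tight on the cartridge, and let go. Be gentle: never force the legs against the bracket or ram the lock, and leave the two plaster casts where they are.

Things in the scene. Friction and masses are not known exactly. Their poses are not given: they have to be found in the camera images.
- mount: Filter mount, fixed on the worktop: a grey plate 84x104 mm (top face 12 mm above the worktop) that carries a steel clamp bracket with a red lock handle on its -y side, and a white filter cartridge lying on the bracket. Origin: centre of the plate's underside, at worktop height. z up, x along the cartridge, y across it.
- cartridge: The white water-filter cartridge, a lying cylinder 32 mm thick, 92 mm long along the mount's x, with blue 37 mm end caps beyond x=-42 and x=+42 mm; its axis is 66 mm, its top 82 mm above the worktop. Frame as mount, except that it sinks: it lies on rubber and gives straight down about 1 mm per 4 N, at most 4 mm.
- bracket_nominal (a point): Point fixed on the mount, axes as the mount: NOMINAL middle between the bracket's two holes, in the top face of its flat flange, 50 mm above the worktop. The holes (vertical, 12.4 mm, through 6 mm, free space below) are 23 mm to either side along y. The bracket really stands up to 8 mm off along x, either way, not reported; it slides along x above 4 N. Flange 50 mm along x, 98 along y.
- ubolt_grip (a point): Centre of the black grip on top of the loose steel U-bolt (about 150 g). The grip is a flat lug 12 mm thick along this frame's x (pinch it there), 34 mm wide along y, 36 mm tall along z. The bow's inside is 26 mm below this point: with the bow resting on the cartridge this point is about 108 mm above the worktop. The U-bolt is the same both ways round.
- ubolt: The same U-bolt, 106 mm tall; origin midway between its leg ends, 88 mm below the grip centre; z up along the legs. Two round 10 mm legs at y=-23 and +23 mm (36 mm clear between), a small bevel at the ends, and a 4.5 mm neck from 10 to 19 mm above each end (tapering back to 10 mm over the next 6 mm) into which the lock's wedges slide.
- lock (a joint): Travel of the wedge lock, m: 0 to 0.003 at the start (open), 0.020 fully home (end stop). Slides in the bracket towards the mount's +y; takes 3 N when free, rising to some 10 N as the wedges draw the U-bolt down on the cartridge; stays where left. Unless the U-bolt is down the wedges strike its thick legs and the lock jams.
- lock_nominal (a point): Point fixed on the mount, axes as the mount: nominal middle of the OUTER face (the one to push, facing the mount's -y) of the red lock handle at lock travel 0; 80 mm from the mount's middle, 52 mm above the worktop. The handle is an upright plate 40 mm wide along x, 6 mm thick, from 21 to 73 mm above the worktop. It sits on the bracket, so is up to 8 mm off along x.
- wood_block: Drilled wooden block 42x86x34 mm, fixed, in whose two holes (28 mm deep) the U-bolt's legs stand loosely at the start, leg ends 6 mm above the worktop. Origin: centre of the underside; the holes are at y=-23 and +23 mm.
- cast_yellow: Loose yellow plaster cast of teeth, 59x72x27 mm, lying on the worktop; origin at the centre of its underside. To be left alone.
- cast_white: Loose white plaster cast of teeth, 60x73x28 mm, lying on the worktop; origin at the centre of its underside. To be left alone.
Not all that is in view belongs to the job. There is more than one size of the ubolt; the job needs the larger.

How it is judged:
By the outcome, as a careful person would: the job done as asked, in the order asked, and still so for the second after the job is handed in, with the robot touching nothing.
It also fails if it takes over 67 s, if anything falls off the work surface, if the arm or the gripper's body presses on something with over 40 N, if the wrist force passes 120 N, or if a joint passes its speed limit or range.

ROBOT

A 6-joint arm with a two-finger parallel gripper is mounted at the origin on a cart in front of the work surface, level with it; the furniture and walls round the work are solid. World frame = base frame: x ahead of the robot, y to its left, z up, the work surface at z = 0. Lengths are in m, angles in degrees, forces in N, time in s.
With the tool pointing down it reaches from about 0.275 to 0.875 m from the base axis. Payload 12.5 kg.
Tool frame: the origin (TCP) lies between the finger pads; the fingertips stand 17 mm ahead of it and the grasp point (between the pads) lies 2 mm behind it (robot.tips_ahead is the distance from the TCP to the fingertips, in m); z points along the fingers, y is the direction in which the jaws open and shut (so a half turn about z gives the same grasp; the last joint's range is limited). The gripper opens to 85 mm and grips with 20 to 120 N. Pads are 22 mm wide; open, the fingers measure 114 mm over their backs; the gripper's body (76 mm by 85 mm) begins 54 mm behind the grasp point. The pads swing forward as they close: fully open they stand 13 mm farther back than shut.
Start: joints at [70.955, 20.094, 94.641, -0, 65.266, -4.847], TCP at [0.135, 0.533, 0.248] pointing down, gripper open.
Joint ranges: [-157.81, 157.81], [-45, 120.19], [0.68, 151.7], [-89.99, 269.99], [4.06, 180], [-164.3, 164.3]. Speed limits (degrees/s): [127.2, 127.2, 159.86, 180, 180, 180].

INTERFACE

Orientations are given as [roll, pitch, yaw] about the fixed x, y, z axes, in that order (R = Rz(yaw) Ry(pitch) Rx(roll)).
In Python, from plant import robot gives the robot as it stands.
- The arm moves only by the tool servo_tool, never from a script. Its argument "targets" is text: rows parted by semicolons, each of 7 numbers parted by spaces: the gripper command: -1 is fully open, 1 is shut, values between are in proportion, then the shift along the tool's x, y, z normalised to -1 to 1, where 1 is 0.08 m, then the turn, a rotation vector about the tool's x, y, z normalised to -1 to 1, where 1 is 180 degrees. A call has 1 to 10 rows; each row shifts and turns the commanded pose from where the row before left it, along the tool's axes as they then stand; what a row does not reach is not made up. A row lasts 1/10 s, in which the tool goes at most 50 mm and 8.59 degrees, less where a joint would pass 70% of its speed; a pose out of reach is approached as far as the arm can. A call with a number of a shift or a turn outside -1 to 1 is refused whole. A call with a gripper value outside its range is refused whole. The fingers move at their own pace and stop on an object; "newtons" is the grip in N (left out, the last holds). Time passes only in rows, so rows that do not move let the fingers close. It gives the time, the measured TCP pose, the force and the opening at its end, in the units of the state.
- robot.observe(): the state, without advancing time (a new reading comes with each control period).
- robot.grab_frame(name): name is "scene" or "top" or "wrist"; returns a dict with "img" (400x640x3 uint8, blue, green, red), "K" (3x3 intrinsics, pixels), "view" (4x4, takes a point from world to camera coordinates). Camera axes: x right, y up, looking along -z (the intrinsics and any distortion apply to the point x, -y, -z); pixel columns grow to the right and rows downward; lengths in m; the calibration is good to about 2 mm. A picture is of the moment at which its call begins. There is no depth.
- robot.job_done(): hands the job in, once; it reports no verdict.
The state is a dict: "t": time; "joints": joint angles; "joint_vel": joint speeds; "joint_efforts": joint torques, N m; "tool_pos": TCP position; "tool_rot": TCP orientation; "ft_force": force on the tool from outside, world axes, zero at the start; "torque": the same for the moment, N m; "finger_gap": finger opening in m.
Only numpy, scipy, OpenCV 4.12 (cv2) and the standard library are available. Lean on these libraries where they do the work, as an engineer would, in place of code of your own. Each camera call takes 0.05 s, during which the arm holds its last target.

## Working session

There is one attempt and no reset: what is moved stays moved. The work goes in short steps, Python scripts to look and compute and a tool call to move; the robot and the scene stay as the last step left them, time stands still between calls to the robot, and variables do not carry over. Pictures are saved under pics/ and viewed, and the job is handed in when it is done.

Besides the shell and the picture viewer there is one more tool, called after "Call:" by a JSON object that holds its "op" and its "data". servo_tool: Moves the arm, as the interface text tells. Its arguments: {"type":"object","properties":{"targets":{"type":"string"},"newtons":{"type":"number"}},"required":["targets"]}

```bash
mkdir -p pics; ls
python3 - <<'E'
from plant import robot
import cv2
print(robot.observe())
for n in("scene","top","wrist"):
    f=robot.grab_frame(n); cv2.imwrite(f"pics/{n}0.png",f["img"]); print(n,f["K"].tolist(),f["view"].round(4).tolist(),[k for k in f])
E
```

```text
pics
{'t': 0.0, 'joints': array([ 7.09557854e+01,  2.01242427e+01,  9.46781762e+01, -3.14633097e-04,
        6.52648181e+01, -4.84640427e+00]), 'joint_vel': array([-0.0041904 ,  0.00242428, -0.01663944,  0.02806485, -0.09165619,
       -0.05268653]), 'joint_efforts': array([-1.06164171e-03, -5.06101191e+01, -2.91418612e+01, -1.06456930e-04,
        4.30461019e-03, -2.33035547e-05]), 'tool_pos': array([0.13476343, 0.53290658, 0.24775118]), 'tool_rot': array([-1.79932979e+02, -5.39591101e-03,  1.65802318e+02]), 'ft_force': array([-0.42956945,  0.11153701, -0.58181929]), 'torque': array([0.01431463, 0.02914177, 0.00173201]), 'finger_gap': 0.08532776945164429}
scene [[426.17210390783345, 0.0, 319.68055025685425], [0.0, 426.17210390783345, 205.54268619460316], [0.0, 0.0, 1.0]] [[-0.5836, -0.8118, 0.0229, 0.2818], [0.4553, -0.3037, 0.837, -0.2838], [-0.6725, 0.4988, 0.5468, -0.6038], [0.0, 0.0, 0.0, 1.0]] ['img', 'K', 'view']
top [[394.092151412018, 0.0, 319.58055919007], [0.0, 394.092151412018, 211.5854109746218], [0.0, 0.0, 1.0]] [[0.0214, -0.9993, 0.0293, 0.0186], [0.9811, 0.0267, 0.1919, -0.486], [-0.1926, 0.0246, 0.981, -0.9396], [0.0, 0.0, 0.0, 1.0]] ['img', 'K', 'view']
wrist [[335.90719851704546, 0.0, 322.5834483961955], [0.0, 335.90719851704546, 199.21885108623738], [0.0, 0.0, 1.0]] [[0.2442, 0.9697, -0.0011, -0.5496], [-0.9235, 0.2323, -0.3052, 0.0402], [-0.2957, 0.0756, 0.9523, -0.3806], [0.0, 0.0, 0.0, 1.0]] ['img', 'K', 'view']
```

View pics/scene0.png

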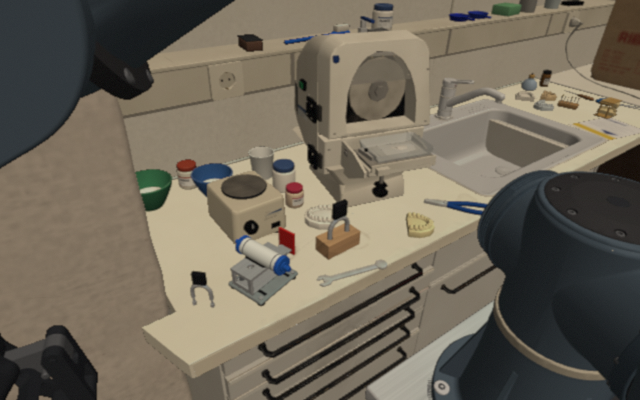

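View pics/top0.png

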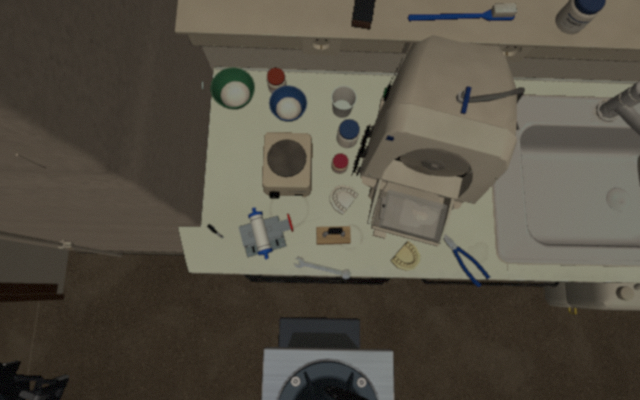

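View pics/wrist0.png

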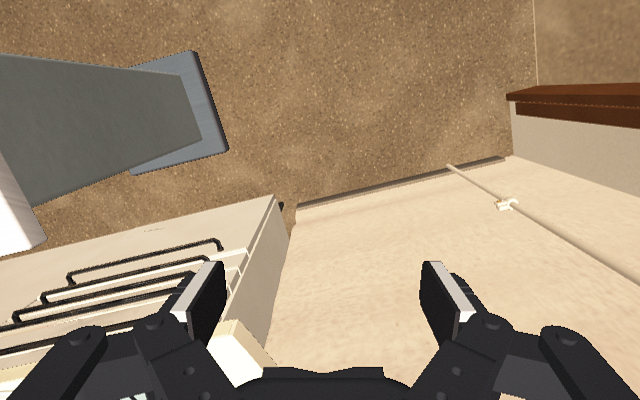

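U-bolt candidates: the one standing in the wooden block (scene 340,209; top 334,231), and a smaller decoy lying on the worktop (scene 200,282; top 214,231). I choose the one in the block and check it in close crops.

Run:
```python
import cv2
s=cv2.imread("pics/scene0.png");t=cv2.imread("pics/top0.png")
a=cv2.resize(s[190:310,180:370],None,fx=4,fy=4,interpolation=cv2.INTER_CUBIC);cv2.imwrite("pics/c1.png",a)
a=cv2.resize(t[180:285,200:370],None,fx=4.7,fy=4.7,interpolation=cv2.INTER_CUBIC);cv2.imwrite("pics/c2.png",a)
```

```text
(no output)
```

View pics/c1.png

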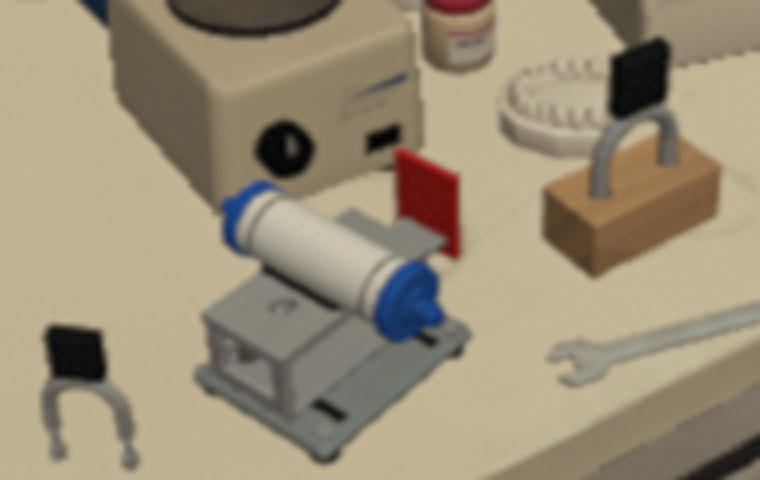

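View pics/c2.png

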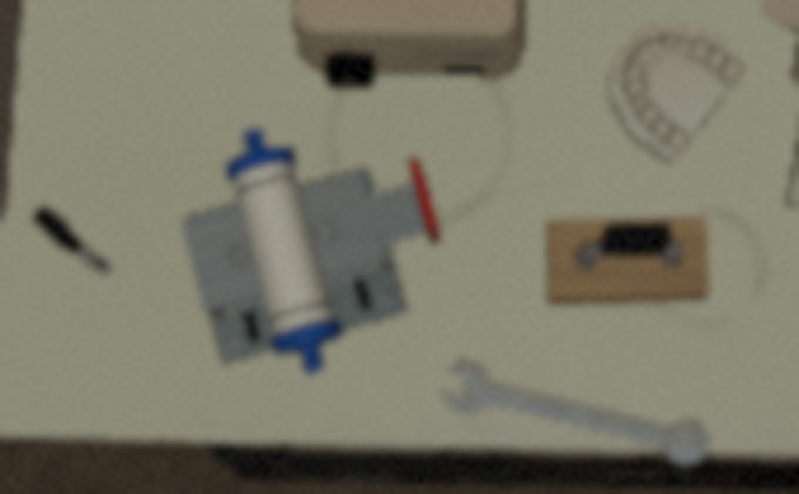

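```bash
cat > h.py <<'E'
import numpy as np,cv2
from plant import robot
CAL={"scene":([[426.1721,0,319.6806],[0,426.1721,205.5427],[0,0,1]],[[-0.5836,-0.8118,0.0229,0.2818],[0.4553,-0.3037,0.837,-0.2838],[-0.6725,0.4988,0.5468,-0.6038],[0,0,0,1]]),
"top":([[394.09215,0,319.58],[0,394.09215,211.5854],[0,0,1]],[[0.0214,-0.9993,0.0293,0.0186],[0.9811,0.0267,0.1919,-0.486],[-0.1926,0.0246,0.981,-0.9396],[0,0,0,1]])}
def P(K,V):
    return np.array(K)@np.diag([1,-1,-1])@np.array(V)[:3]
def onplane(K,V,uv,z):
    p=P(K,V); H=np.c_[p[:,0],p[:,1],p[:,2]*z+p[:,3]]
    q=np.linalg.solve(H,[uv[0],uv[1],1]); return q[:2]/q[2]
def proj(K,V,X):
    q=P(K,V)@np.r_[X,1]; return q[:2]/q[2]
def tri(l):
    A=[]
    for K,V,uv in l:
        p=P(K,V); A+= [uv[0]*p[2]-p[0],uv[1]*p[2]-p[1]]
    x=np.linalg.svd(np.array(A))[2][-1]; return x[:3]/x[3]
E
python3 - <<'E'
from h import *
T=lambda u,v:((u+.5)/4.7-.5+200,(v+.5)/4.7-.5+180)
S=lambda u,v:((u+.5)/4-.5+180,(v+.5)/4-.5+190)
t=CAL["top"];s=CAL["scene"]
for c in[(547,220),(706,218),(706,299),(550,303)]: print("blk top",onplane(*t,T(*c),.034))
for c in[(544,190),(718,165),(594,232)]: print("blk scene",onplane(*s,S(*c),.034))
print("grip",tri([(*t,T(636,239)),(*s,S(640,78))]))
for a,b in [((260,165),(258,206)),((306,330),(404,300))]: print("cap",tri([(*t,T(*a)),(*s,S(*b))]), onplane(*t,T(*a),.066))
for c in[(226,362),(405,310),(186,215),(370,168)]: print("plate?",onplane(*t,T(*c),.012),onplane(*t,T(*c),.05))
for c in[(415,160),(434,241)]: print("red top",onplane(*t,T(*c),.073))
for c in[(397,150),(459,178)]: print("red scene",onplane(*s,S(*c),.073))
E
```

```text
blk top [0.4496264  0.03828239]
blk top [ 0.45293873 -0.04706372]
blk top [ 0.40929927 -0.04735343]
blk top [0.40510872 0.03565757]
blk scene [0.44532679 0.03809324]
blk scene [ 0.41212989 -0.04931444]
blk scene [0.40388991 0.03727429]
grip [ 0.43062193 -0.00684081  0.09404511]
cap [0.46723756 0.18603745 0.07439427] [0.4695577  0.18831903]
cap [0.38370969 0.15922479 0.06464685] [0.38464023 0.16044289]
plate? [0.37151705 0.20841549] [0.36863368 0.20258787]
plate? [0.40182967 0.11361371] [0.39779721 0.11137982]
plate? [0.45071266 0.23458057] [0.44482717 0.22776109]
plate? [0.47941792 0.13573872] [0.47244427 0.13266611]
red top [0.47304514 0.10781309]
red top [0.43110899 0.09654977]
red scene [0.46985938 0.10878589]
red scene [0.43422743 0.09612225]
```

```bash
cat >> h.py <<'E'
from scipy.spatial.transform import Rotation as Ro
def plan(pos,yaw,n,g=-1,start=None,rp=(180,0),nd=3):
    """print rows from commanded/measured pose to target (tool rows)"""
    if start is None:
        o=robot.observe(); p=np.array(o["tool_pos"]);R=Ro.from_euler("xyz",o["tool_rot"],degrees=True)
    else: p=np.array(start[0],float);R=Ro.from_euler("xyz",start[1],degrees=True)
    G=Ro.from_euler("xyz",[rp[0],rp[1],yaw],degrees=True)
    rows=[];pos=np.array(pos,float)
    for k in range(n):
        d=R.inv().apply((pos-p)/(n-k))/.08; w=(R.inv()*G).as_rotvec()/(n-k)/np.pi
        d=d.round(nd);w=w.round(4)
        rows.append(" ".join(f"{v:g}" for v in [g,*d,*w])); p=p+R.apply(d*.08);R=R*Ro.from_rotvec(w*np.pi)
    for i in range(0,n,10): print("; ".join(rows[i:i+10]))
    print("end",p.round(4),R.as_euler("xyz",degrees=True).round(2))
E
python3 - <<'E'
from h import *
plan([.41,.17,.25],107.5,12)
E
```

```text
-1 -0.371 -0.296 -0.002 -0 0 0.027; -1 -0.394 -0.264 -0.002 -0 0 0.027; -1 -0.415 -0.229 -0.002 -0 0 0.027; -1 -0.433 -0.193 -0.002 -0 0 0.027; -1 -0.448 -0.156 -0.002 -0 0 0.027; -1 -0.46 -0.118 -0.002 -0 0 0.027; -1 -0.468 -0.078 -0.002 -0 0 0.027; -1 -0.473 -0.038 -0.002 -0 0 0.027; -1 -0.475 0.002 -0.002 -0 0 0.027; -1 -0.473 0.042 -0.002 -0.0001 0.0001 0.027
-1 -0.467 0.082 -0.002 -0 0.0001 0.0269; -1 -0.459 0.121 -0.002 -0.0001 0 0.027
end [0.41 0.17 0.25] [180.    0.  107.5]
```

Call:
{"op": "servo_tool", "data": {"targets": "-1 -0.37 -0.3 0 0 0 0.027; -1 -0.39 -0.26 0 0 0 0.027; -1 -0.42 -0.23 0 0 0 0.027; -1 -0.43 -0.19 0 0 0 0.027; -1 -0.45 -0.16 0 0 0 0.027; -1 -0.46 -0.12 0 0 0 0.027; -1 -0.47 -0.08 0 0 0 0.027; -1 -0.47 -0.04 0 0 0 0.027; -1 -0.48 0 0 0 0 0.027; -1 -0.47 0.04 0 0 0 0.027"}}

```text
t: 1.15
tool_pos: [0.3642, 0.2286, 0.2483]
tool_rot: [180.0, -0.0, 117.0]
ft_force: [0.1, 1.2, -1.1]
finger_gap: 0.0851
```

Call:
{"op": "servo_tool", "data": {"targets": "-1 -0.47 0.08 0 0 0 0.027; -1 -0.46 0.12 0 0 0 0.027; -1 0 0 0 0 0 0; -1 0 0 0 0 0 0"}}

```text
t: 1.55
tool_pos: [0.4093, 0.1686, 0.2481]
tool_rot: [-180.0, -0.0, 107.4]
ft_force: [-0.5, 1.3, -1.0]
finger_gap: 0.0854
```

Run:
```python
from h import *
import pickle
f=robot.grab_frame("wrist"); cv2.imwrite("pics/w1.png",f["img"]); pickle.dump(f,open("w1.pkl","wb"))
o=robot.observe();print(o["t"],o["tool_pos"],o["tool_rot"],o["ft_force"])
```

```text
1.6 [0.40891816 0.16923882 0.24811737] [-1.79967426e+02 -1.10917887e-02  1.07503876e+02] [0.42642755 1.38170729 0.02782454]
```

View pics/w1.png

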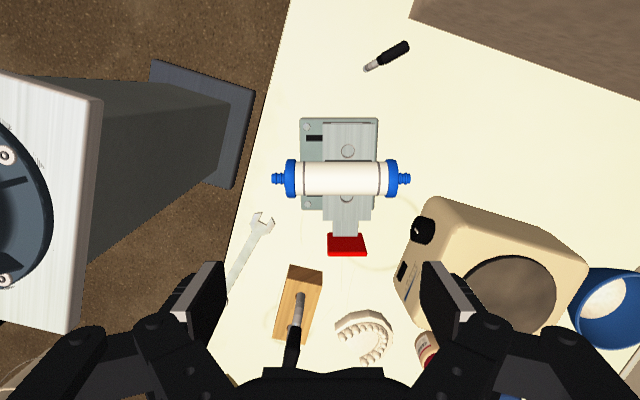

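Run:
```python
import cv2
s=cv2.imread("pics/w1.png")
a=cv2.resize(s[110:260,260:420],None,fx=5,fy=5,interpolation=cv2.INTER_CUBIC)[:600];cv2.imwrite("pics/c3.png",a[:600])
a=cv2.resize(s[200:360,260:420],None,fx=3.7,fy=3.7,interpolation=cv2.INTER_CUBIC);cv2.imwrite("pics/c4.png",a)
```

```text
(no output)
```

View pics/c3.png

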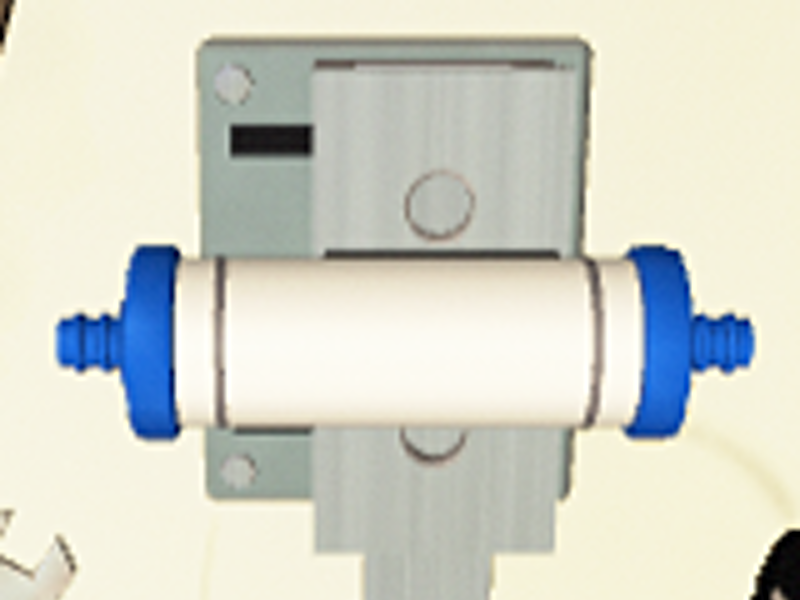

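View pics/c4.png

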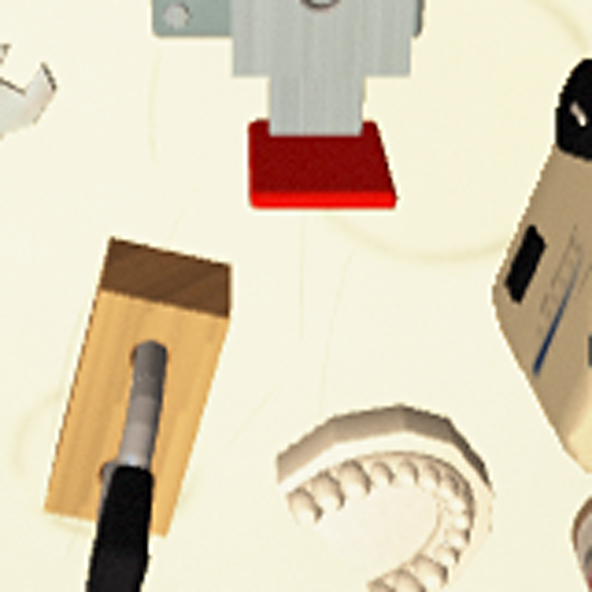

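Run:
```python
from h import *
import pickle
f=pickle.load(open("w1.pkl","rb"));w=(f["K"],f["view"])
C=lambda u,v:((u+.5)/5-.5+260,(v+.5)/5-.5+110)
D=lambda u,v:((u+.5)/3.7-.5+260,(v+.5)/3.7-.5+200)
def q(n,c,z,F=C):
    r=onplane(*w,F(*c),z);print(n,r.round(4));return r
h1=q("hole+y",(440,205),.05)
q("fl far L",(312,66),.05);q("fl far R",(577,68),.05);q("fl near L",(315,552),.05);q("fl near R",(554,552),.05)
q("plate far L",(198,38),.012);q("plate far R",(592,38),.012);a=q("plate near L",(208,498),.012)
q("plate near R",(570,498),.012)
# cartridge: silhouettes at left/right cap centers
a=q("capL outer",(122,341),.066);b=q("capR outer",(692,341),.066)
d=b-a;print("yaw",np.degrees(np.arctan2(d[1],d[0])),np.hypot(*d),(a+b)/2)
a=q("white L",(222,341),.066);b=q("white R",(594,341),.066)
a=q("red topL",(249,207),.073,D);b=q("red topR",(396,205),.073,D);print((a+b)/2,np.hypot(*(b-a)),np.degrees(np.arctan2(*(b-a)[::-1])))
P1=q("blk",(102,290),.034,D);P2=q("blk",(230,318),.034,D);q("blk",(165,535),.034,D);q("blk",(46,510),.034,D)
```

```text
hole+y [0.425  0.1986]
fl far L [0.3935 0.2163]
fl far R [0.4414 0.231 ]
fl near L [0.4236 0.1226]
fl near R [0.4707 0.1375]
plate far L [0.3698 0.2114]
plate far R [0.4488 0.2363]
plate near L [0.4007 0.1137]
plate near R [0.4797 0.1386]
capL outer [0.3741 0.1583]
capR outer [0.4768 0.1907]
yaw 17.490463128214873 0.10769162364352629 [0.42544777 0.17452686]
white L [0.3921 0.164 ]
white R [0.4591 0.1851]
red topL [0.4364 0.0963]
red topR [0.4739 0.1087]
[0.4551652  0.10249687] 0.039534673812849454 18.36503767924005
blk [0.4081 0.0362]
blk [0.449  0.0387]
blk [ 0.4532 -0.0469]
blk [ 0.4127 -0.0491]
```

The wrist view shows the mount (plate corners about 301–378, 118–210), the flange with its hole ring at (348,151), the red handle at (347,245) and the block with the U-bolt at (297,300). In the mount frame the bracket is about +7 mm along x. Next I go above the U-bolt.

Run:
```python
from h import *
plan([.431,-.006,.17],93,6)
```

```text
-1 -0.362 -0.066 0.163 -0 -0 0.0134; -1 -0.365 -0.051 0.163 -0 -0 0.0134; -1 -0.366 -0.035 0.163 -0 -0 0.0134; -1 -0.367 -0.02 0.162 -0.0001 -0 0.0135; -1 -0.368 -0.004 0.163 -0 -0 0.0134; -1 -0.368 0.012 0.162 -0.0001 -0 0.0135
end [ 0.431 -0.006  0.17 ] [180.  -0.  93.]
```

Call:
{"op": "servo_tool", "data": {"targets": "-1 -0.362 -0.066 0.163 0 0 0.0134; -1 -0.365 -0.051 0.163 0 0 0.0134; -1 -0.366 -0.035 0.163 0 0 0.0134; -1 -0.367 -0.02 0.162 0 0 0.0134; -1 -0.368 -0.004 0.163 0 0 0.0134; -1 -0.368 0.012 0.162 0 0 0.0134; -1 0 0 0 0 0 0; -1 0 0 0 0 0 0"}}

```text
t: 2.4
tool_pos: [0.4311, -0.0055, 0.1701]
tool_rot: [-180.0, -0.0, 93.1]
ft_force: [-0.4, 0.5, 0.0]
finger_gap: 0.0857
```

Run:
```python
from h import *
import pickle
f=robot.grab_frame("wrist"); cv2.imwrite("pics/w2.png",f["img"]); pickle.dump(f,open("w2.pkl","wb"))
o=robot.observe();print(o["t"],o["tool_pos"],o["tool_rot"],o["ft_force"])
```

```text
2.45 [ 0.43122609 -0.00514051  0.17043035] [-1.79999990e+02 -1.12303098e-02  9.31119688e+01] [ 0.97568879  0.71757459 -0.39421323]
```

View pics/w2.png

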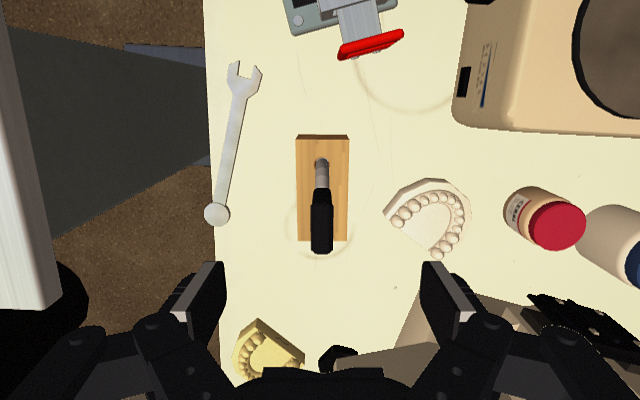

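Run:
```python
from h import *
import pickle
f=pickle.load(open("w2.pkl","rb"));w=(f["K"],f["view"])
a=cv2.resize(f["img"][120:270,270:380],None,fx=4,fy=4,interpolation=cv2.INTER_CUBIC);cv2.imwrite("pics/c5.png",a)
c=onplane(*w,(322,260),.112); 
for y in (-.022,.012):
  for z in(.112,.076):
    print(y,z,[proj(*w,[.4307+dx,y,z]).round(1).tolist() for dx in(-.006,.006)])
```

```text
-0.022 0.112 [[310.9, 254.5], [330.6, 255.4]]
-0.022 0.076 [[312.6, 231.1], [329.5, 231.9]]
0.012 0.112 [[313.5, 201.5], [334.2, 202.5]]
0.012 0.076 [[314.9, 185.0], [332.5, 185.9]]
```

View pics/c5.png

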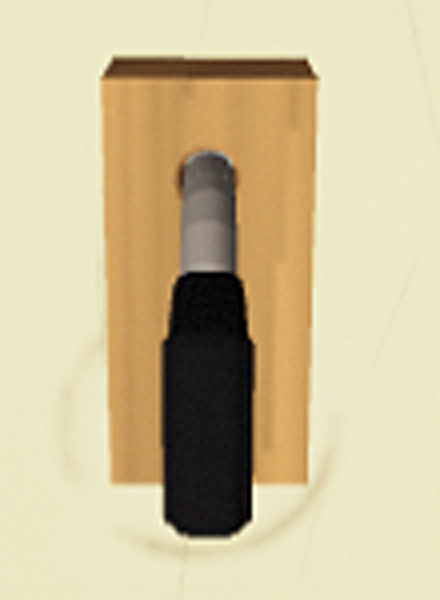

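The grip's top face is at about (322, 204–254) in the wrist image. It is centred between the fingers (column 322) and its yaw matches. Descend and grip.

Call:
{"op": "servo_tool", "data": {"targets": "-1 -0.005 -0.006 0.25 0 0 0; -1 0 0 0.25 0 0 0; -1 0 0 0.25 0 0 0; -1 0 0 0.15 0 0 0; -1 0 0 0.055 0 0 0; -1 0 0 0 0 0 0; 0.3 0 0 0 0 0 0; 1 0 0 0 0 0 0; 1 0 0 0 0 0 0; 1 0 0 0 0 0 0", "newtons": 50}}

```text
t: 3.45
tool_pos: [0.4311, -0.0066, 0.0941]
tool_rot: [180.0, 0.0, 93.0]
ft_force: [-0.2, -0.1, 0.1]
finger_gap: 0.028
```

Call:
{"op": "servo_tool", "data": {"targets": "1 0 0 0 0 0 0; 1 0 0 0 0 0 0; 1 0 0 0 0 0 0; 1 0 0 0 0 0 0"}}

```text
t: 3.85
tool_pos: [0.4311, -0.0067, 0.094]
tool_rot: [180.0, 0.0, 93.0]
ft_force: [-1.3, 0.1, 5.5]
finger_gap: 0.0113
```

Call:
{"op": "servo_tool", "data": {"targets": "1 0 0 -0.1 0 0 0; 1 0 0 -0.15 0 0 0; 1 0 0 -0.2 0 0 0; 1 0 0 -0.3 0 0 0; 1 0 0 -0.35 0 0 0; 1 0 0 -0.35 0 0 0; 1 0 0 0 0 0 0; 1 0 0 0 0 0 0"}}

```text
t: 4.65
tool_pos: [0.4308, -0.0066, 0.21]
tool_rot: [180.0, 0.0, 93.0]
ft_force: [0.2, 0.6, -2.9]
finger_gap: 0.0117
```

Run:
```python
from h import *
import pickle
f=robot.grab_frame("wrist"); cv2.imwrite("pics/w3.png",f["img"]); pickle.dump(f,open("w3.pkl","wb"))
g=robot.grab_frame("scene");cv2.imwrite("pics/s3.png",cv2.resize(g["img"][130:330,180:440],None,fx=3,fy=3,interpolation=cv2.INTER_CUBIC))
o=robot.observe();print(o["t"],o["tool_pos"],o["tool_rot"],o["ft_force"],o["finger_gap"])
plan([.432,.177,.205],107.5,6,1)
```

```text
4.75 [ 0.43029554 -0.00653706  0.2089452 ] [-1.79904773e+02 -1.61438170e-02  9.30102543e+01] [-0.40511738  1.10159885 -1.00913089] 0.01159435339946536
1 0.382 0.024 0.008 -0.0001 -0 -0.0134; 1 0.38 0.04 0.008 -0.0001 -0 -0.0134; 1 0.378 0.055 0.008 -0.0001 -0 -0.0134; 1 0.376 0.072 0.009 -0.0001 -0.0001 -0.0134; 1 0.372 0.087 0.008 -0.0001 -0 -0.0134; 1 0.369 0.103 0.009 -0 -0 -0.0135
end [0.432 0.177 0.205] [-1.800e+02 -1.000e-02  1.075e+02]
```

View pics/w3.png

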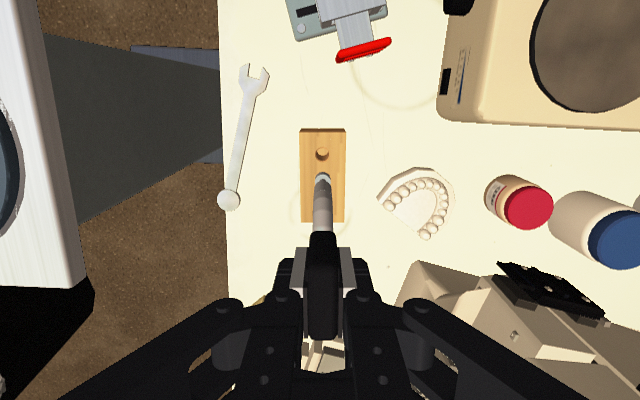

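View pics/s3.png

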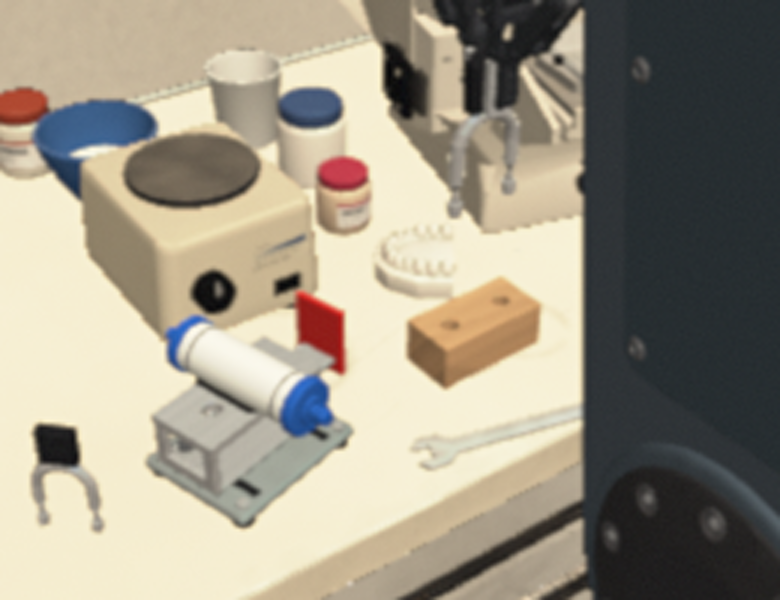

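Run:
```python
from h import *
import pickle
f=pickle.load(open("w3.pkl","rb"));w=(f["K"],f["view"])
a=cv2.resize(f["img"][160:350,280:370],None,fx=4,fy=4,interpolation=cv2.INTER_CUBIC)[:600];cv2.imwrite("pics/c6.png",a)
R=Ro.from_euler("xyz",[180,0,93],degrees=True);t=np.array([.4303,-.0065,.209])
for off in(0,.0012,.002):
  print(off,[proj(*w,t+R.apply([off+.023+r,0,z])).round(1).tolist() for r,z in((0,.088),(.005,.086),(.005,.06))], [proj(*w,t+R.apply([off+.017,y,-.018])).round(1).tolist() for y in(-.006,.006)],[proj(*w,t+R.apply([off+.017,y,.018])).round(1).tolist() for y in(-.006,.006)])
```

```text
0 [[322.0, 179.2], [322.0, 172.5], [322.0, 182.9]] [[305.3, 267.3], [338.2, 267.3]] [[309.1, 228.9], [334.7, 228.9]]
0.0012 [[322.0, 177.4], [322.0, 170.7], [322.0, 180.9]] [[305.3, 264.4], [338.2, 264.4]] [[309.0, 226.5], [334.8, 226.5]]
0.002 [[322.0, 176.3], [322.0, 169.5], [322.0, 179.5]] [[305.3, 262.4], [338.3, 262.4]] [[309.0, 224.9], [334.8, 225.0]]
```

View pics/c6.png

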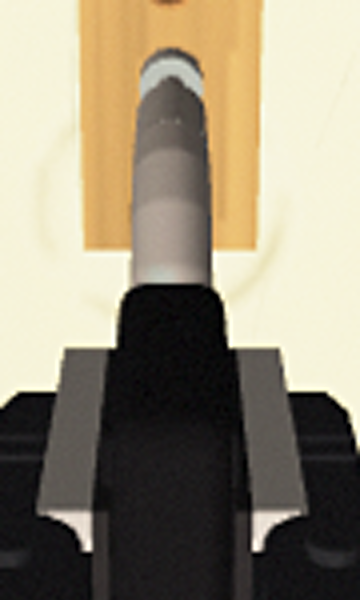

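Run:
```python
from h import *
plan([.4322,.1763,.205],107.5,7,1,start=([.4307,-.0066,.2088],[180,0,93]))
```

```text
1 0.326 0.02 0.007 -0 0 -0.0115; 1 0.325 0.031 0.007 -0 0 -0.0115; 1 0.324 0.043 0.007 -0 0 -0.0115; 1 0.322 0.055 0.007 -0 0 -0.0115; 1 0.32 0.067 0.007 -0 0 -0.0115; 1 0.317 0.078 0.006 -0 0 -0.0115; 1 0.314 0.089 0.006 -0 0 -0.0116
end [0.4322 0.1763 0.205 ] [180.     0.   107.51]
```

Call:
{"op": "servo_tool", "data": {"targets": "1 0.326 0.02 0.007 0 0 -0.0115; 1 0.325 0.031 0.007 0 0 -0.0115; 1 0.324 0.043 0.007 0 0 -0.0115; 1 0.322 0.055 0.007 0 0 -0.0115; 1 0.32 0.067 0.007 0 0 -0.0115; 1 0.317 0.078 0.006 0 0 -0.0115; 1 0.314 0.089 0.006 0 0 -0.0116; 1 0 0 0 0 0 0; 1 0 0 0 0 0 0; 1 0 0 0 0 0 0"}}

```text
t: 5.75
tool_pos: [0.4321, 0.1757, 0.2055]
tool_rot: [-179.9, 0.0, 107.5]
ft_force: [-0.8, 0.1, -1.3]
finger_gap: 0.0116
```

```bash
cat > look.py <<'E'
import sys,pickle
from h import *
n=sys.argv[1]
f=robot.grab_frame("wrist"); cv2.imwrite(f"pics/w{n}.png",f["img"]); pickle.dump(f,open(f"w{n}.pkl","wb"))
g=robot.grab_frame("scene");cv2.imwrite(f"pics/s{n}.png",cv2.resize(g["img"][160:310,180:380],None,fx=4,fy=4,interpolation=cv2.INTER_CUBIC))
o=robot.observe();print(o["t"],o["tool_pos"],o["tool_rot"],o["ft_force"],o["torque"],o["finger_gap"])
E
python3 look.py 4
```

```text
5.85 [0.4322573  0.17558427 0.2057949 ] [-1.79962852e+02  3.11553511e-03  1.07449163e+02] [-0.55033576 -0.00325431 -1.31628225] [-0.00735205 -0.06804254 -0.00165865] 0.011203750692290558
```

View pics/w4.png

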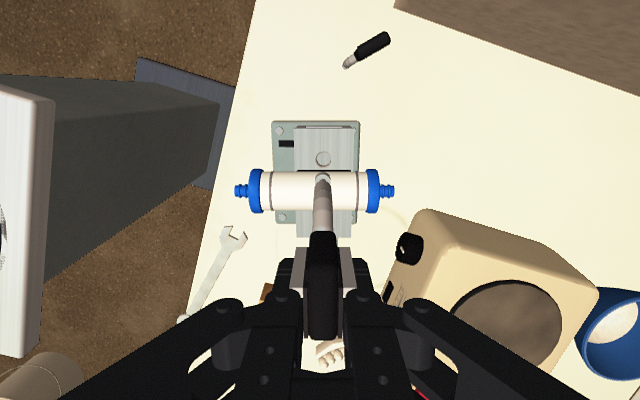

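View pics/s4.png

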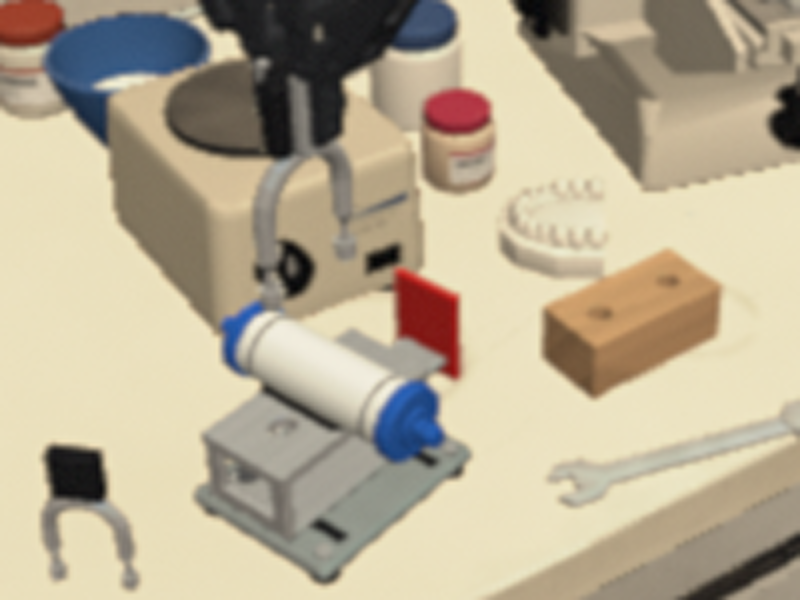

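Run:
```python
from h import *
f=pickle.load(open("w4.pkl","rb")) if 0 else __import__("pickle").load(open("w4.pkl","rb"))
a=cv2.resize(f["img"][110:220,255:385],None,fx=6,fy=5.4,interpolation=cv2.INTER_CUBIC);cv2.imwrite("pics/c7.png",a)
```

```text
(no output)
```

View pics/c7.png

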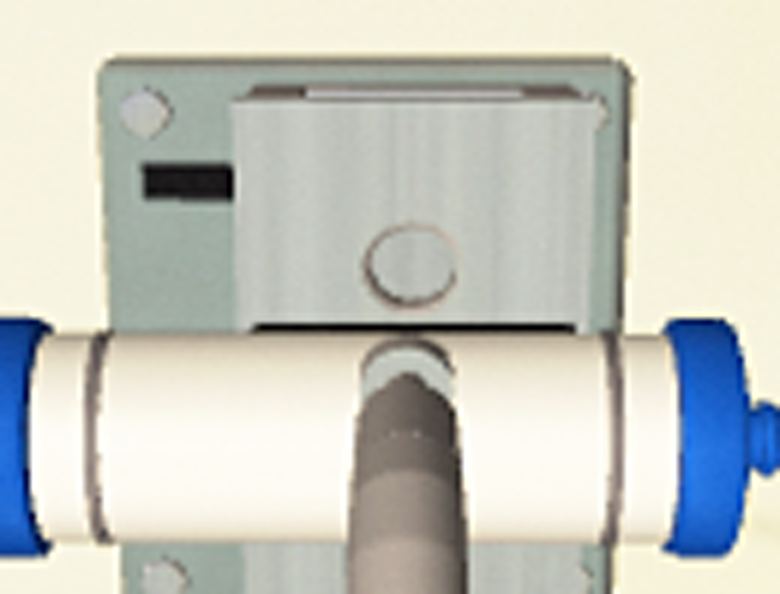

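Run:
```python
from h import *
import pickle
f=pickle.load(open("w4.pkl","rb"));w=(f["K"],f["view"])
C=lambda u,v:((u+.5)/6-.5+255,(v+.5)/5.4-.5+110)
h=onplane(*w,C(411,264),.05);print("hole",h)
R=Ro.from_euler("xyz",[180,0,107.45],degrees=True);t=np.array([.43226,.17558,.2058])
print("hole in tool",R.inv().apply(np.r_[h,.05]-t))
for u in(408,):
  for z in (.2058-.088,): 
    for v in (339,): p=onplane(*w,C(u,v),z);print("leg outer edge in tool",R.inv().apply(np.r_[p,z]-t))
a=onplane(*w,C(250-12,101),.05);b=onplane(*w,C(592,101),.05);print((R.inv().apply(np.r_[a,.05]-t)+R.inv().apply(np.r_[b,.05]-t))/2)
```

```text
hole [0.42484965 0.19881534]
hole in tool [ 2.43881914e-02 -1.01656866e-04  1.55800000e-01]
leg outer edge in tool [ 0.0282482  -0.00043756  0.088     ]
[0.04956083 0.00039621 0.1558    ]
```

Call:
{"op": "servo_tool", "data": {"targets": "1 0.006 0.002 0.15 0 0 0; 1 0 0 0.2 0 0 0; 1 0 0 0.2 0 0 0; 1 0 0 0.15 0 0 0; 1 0 0 0.08 0 0 0; 1 0 0 0 0 0 0; 1 0 0 0 0 0 0"}}

```text
t: 6.55
tool_pos: [0.4326, 0.1768, 0.1439]
tool_rot: [180.0, -0.0, 107.5]
ft_force: [-0.8, 0.3, -1.3]
finger_gap: 0.0113
```

```bash
python3 look.py 5
```

```text
6.65 [0.43268478 0.17688946 0.14422624] [1.79935563e+02 2.12929453e-03 1.07517144e+02] [ 0.14130318  0.24859507 -0.68288617] [0.00018073 0.02186242 0.00705508] 0.011233027644528649
```

View pics/s5.png

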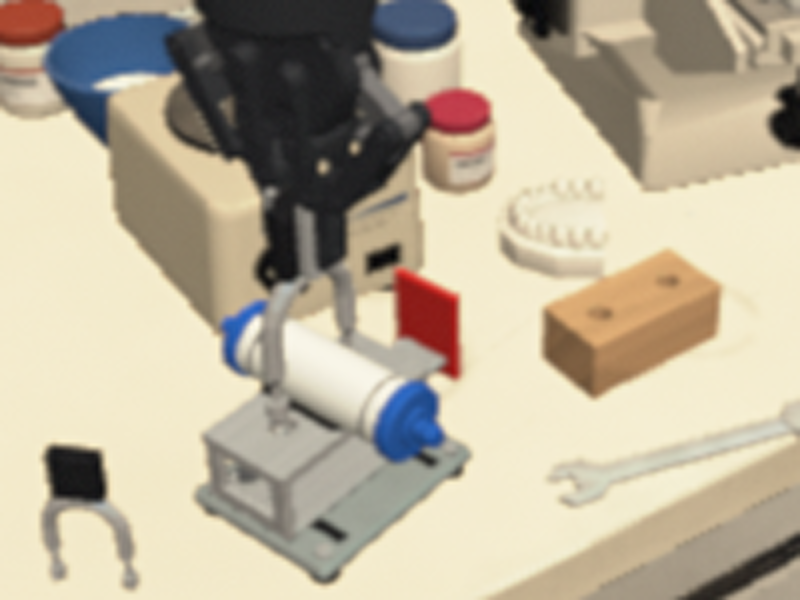

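View pics/w5.png

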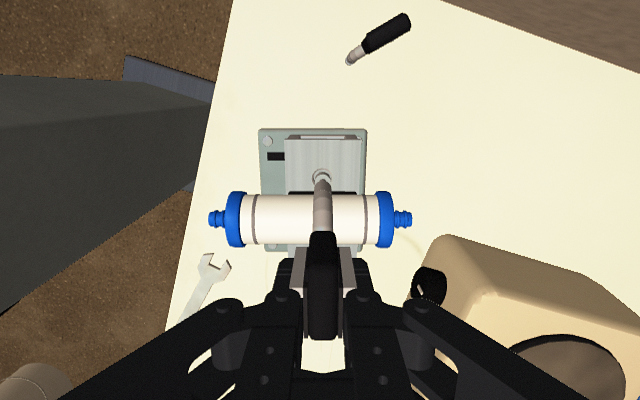

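Run:
```python
import cv2
a=cv2.imread("pics/w5.png");cv2.imwrite("pics/c8.png",cv2.resize(a[130:230,270:380],None,fx=6,fy=6,interpolation=cv2.INTER_CUBIC))
```

```text
(no output)
```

View pics/c8.png

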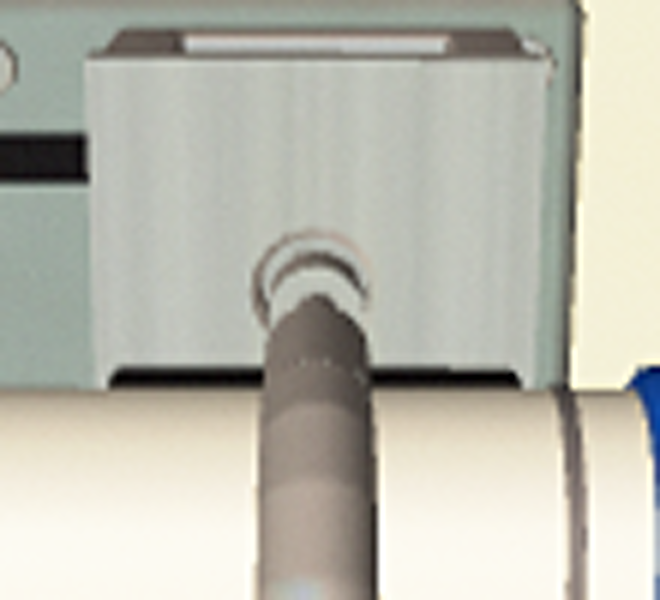

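Run:
```python
from h import *
import pickle
f=pickle.load(open("w5.pkl","rb"));w=(f["K"],f["view"])
C=lambda u,v:((u+.5)/6-.5+270,(v+.5)/6-.5+130)
R=Ro.from_euler("xyz",[180,0,107.5],degrees=True);t=np.array([.43268,.17689,.1442])
for n,c,z in(("hole top",(311,230),.05),("hole L",(252,290),.05),("hole R",(370,290),.05),("leg top",(318,252),.0562),("leg L",(268,300),.0562),("leg R",(368,300),.0562),("flL",(88,55),.05),("flR",(548,55),.05)):
    p=onplane(*w,C(*c),z);print(n,(R.inv().apply(np.r_[p,z]-t)*1000).round(2))
```

```text
hole top [29.66 -1.   94.2 ]
hole L [22.77 -7.63 94.2 ]
hole R [22.79  5.64 94.2 ]
leg top [28.59 -0.22 88.  ]
leg L [23.21 -5.69 88.  ]
leg R [23.22  5.26 88.  ]
flL [ 48.99 -25.19  94.2 ]
flR [49.05 24.71 94.2 ]
```

Call:
{"op": "servo_tool", "data": {"targets": "1 0 -0.006 0.025 0 0 0; 1 0 0 0.025 0 0 0; 1 0 0 0.02 0 0 0; 1 0 0 0.02 0 0 0; 1 0 0 0 0 0 0"}}

```text
t: 7.15
tool_pos: [0.4318, 0.1766, 0.1362]
tool_rot: [-180.0, 0.0, 107.5]
ft_force: [0.9, 0.1, -2.4]
finger_gap: 0.0116
```

Call:
{"op": "servo_tool", "data": {"targets": "1 0 0 0.02 0 0 0; 1 0 0 0.02 0 0 0; 1 0 0 0 0 0 0"}}

```text
t: 7.45
tool_pos: [0.432, 0.1765, 0.1331]
tool_rot: [180.0, 0.0, 107.5]
ft_force: [1.6, -1.6, -2.3]
finger_gap: 0.011
```

```bash
python3 look.py 6;python3 - <<'E'
import cv2
a=cv2.imread("pics/w6.png");cv2.imwrite("pics/c9.png",cv2.resize(a[130:230,270:380],None,fx=6,fy=6,interpolation=cv2.INTER_CUBIC))
E
```

```text
7.55 [0.43201137 0.176578   0.13319808] [1.79987857e+02 1.29094424e-02 1.07521873e+02] [ 1.22976763 -2.51865135 -2.51659196] [-0.4749571  -0.39249208 -0.09372704] 0.01152696565344875
```

View pics/c9.png

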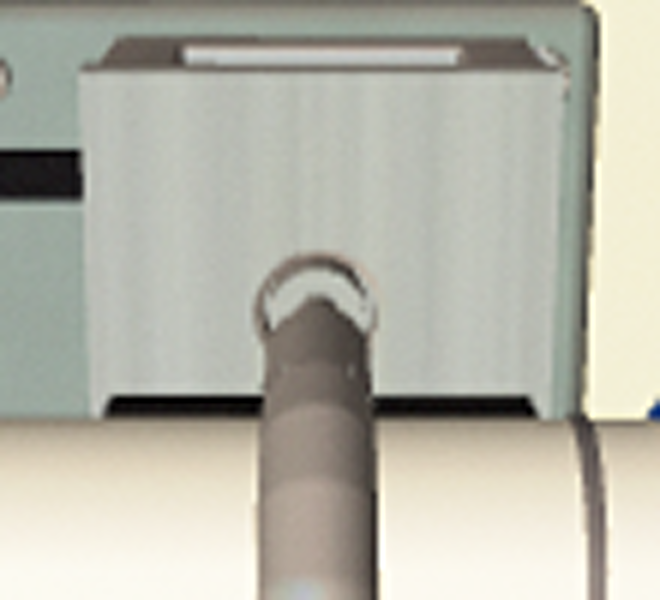

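Call:
{"op": "servo_tool", "data": {"targets": "1 -0.005 0 0 0 0 0; 1 0 0 0.02 0 0 0; 1 0 0 0.02 0 0 0; 1 0 0 0 0 0 0"}}

```text
t: 7.95
tool_pos: [0.432, 0.1763, 0.1299]
tool_rot: [-180.0, -0.0, 107.5]
ft_force: [1.6, -0.8, -1.8]
finger_gap: 0.0117
```

Run:
```python
from h import *
o=robot.observe();print(o["t"],o["tool_pos"],o["ft_force"],o["torque"])
```

```text
7.95 [0.43197835 0.17629262 0.12988026] [ 1.57411424 -0.79437274 -1.79554845] [-0.22373554 -0.30097625  0.02356217]
```

Call:
{"op": "servo_tool", "data": {"targets": "1 -0.003 0.002 0.02 0 0 0; 1 0 0 0.03 0 0 0; 1 0 0 0.03 0 0 0; 1 0 0 0.03 0 0 0; 1 0 0 0 0 0 0"}}

```text
t: 8.45
tool_pos: [0.4319, 0.1761, 0.1208]
tool_rot: [-179.9, -0.0, 107.5]
ft_force: [0.2, 0.8, -0.6]
finger_gap: 0.0114
```

Call:
{"op": "servo_tool", "data": {"targets": "1 0 0 0.03 0 0 0; 1 0 0 0.03 0 0 0; 1 0 0 0.03 0 0 0; 1 0 0 0 0 0 0; 1 0 0 0 0 0 0"}}

```text
t: 8.95
tool_pos: [0.4322, 0.1761, 0.114]
tool_rot: [-180.0, -0.0, 107.5]
ft_force: [0.1, 0.1, -2.0]
finger_gap: 0.0114
```

Now slow steps down to contact with the cartridge.

Call:
{"op": "servo_tool", "data": {"targets": "1 0 0 0.015 0 0 0; 1 0 0 0.015 0 0 0; 1 0 0 0.015 0 0 0; 1 0 0 0.012 0 0 0; 1 0 0 0 0 0 0"}}

```text
t: 9.45
tool_pos: [0.4322, 0.1761, 0.1093]
tool_rot: [-180.0, -0.0, 107.5]
ft_force: [0.4, 0.2, -1.5]
finger_gap: 0.0111
```

Call:
{"op": "servo_tool", "data": {"targets": "1 0 0 0.012 0 0 0; 1 0 0 0 0 0 0; 1 0 0 0 0 0 0"}}

```text
t: 9.75
tool_pos: [0.4323, 0.1761, 0.1086]
tool_rot: [180.0, 0.0, 107.5]
ft_force: [0.5, -0.4, -1.1]
finger_gap: 0.0114
```

Call:
{"op": "servo_tool", "data": {"targets": "1 0 0 0.012 0 0 0; 1 0 0 0 0 0 0; 1 0 0 0 0 0 0"}}

```text
t: 10.05
tool_pos: [0.4323, 0.1761, 0.1077]
tool_rot: [180.0, 0.0, 107.5]
ft_force: [-0.5, -0.3, 1.3]
finger_gap: 0.0117
```

```bash
python3 look.py 7
```

```text
10.15 [0.43230936 0.17609886 0.1076675 ] [1.79987627e+02 2.92307133e-03 1.07518954e+02] [0.12588955 0.01380232 2.15880956] [-0.11427778  0.04607003  0.02354934] 0.011669582173106915
```

View pics/s7.png

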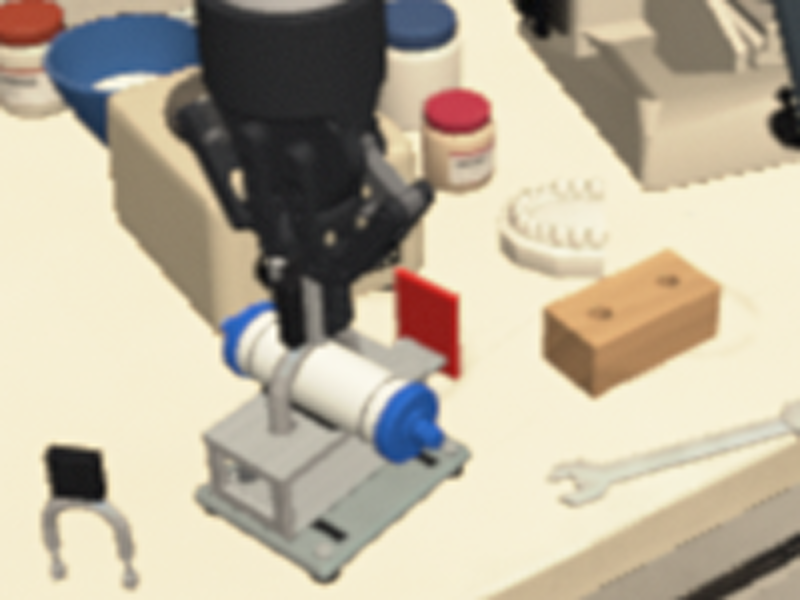

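View pics/w7.png

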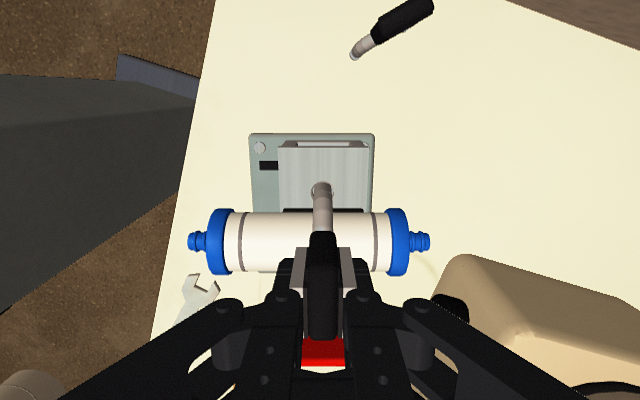

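Upward force rose by about 3.5 N at z=.1077, so the bow is resting on the cartridge, and the scene image shows the legs through the flange. Let go, then rise.

Call:
{"op": "servo_tool", "data": {"targets": "0.5 0 0 0 0 0 0; 0.2 0 0 0 0 0 0; 0.2 0 0 0 0 0 0; 0.2 0 0 0 0 0 0; 0.2 0 0 -0.15 0 0 0; 0.2 0 0 -0.3 0 0 0; 0.2 0 0 -0.35 0 0 0; 0.2 0 0 -0.1 0 0 0; 0.2 0 0 0 0 0 0"}}

```text
t: 11.05
tool_pos: [0.4327, 0.1763, 0.1808]
tool_rot: [179.8, 0.0, 107.5]
ft_force: [0.1, 0.1, -1.3]
finger_gap: 0.0341
```

```bash
python3 look.py 8
python3 - <<'E'
from h import *
t=CAL["top"]
for z in(0,.05,.08): print(z,[onplane(*t,c,z).round(3).tolist() for c in((263,193),(312,193),(275,197))])
E
```

```text
11.15 [0.43184286 0.17598032 0.1790077 ] [-1.79956907e+02 -1.84491766e-03  1.07516349e+02] [-1.00638215 -0.74314106  0.1756435 ] [-0.00663539  0.02773487  0.02929999] 0.03396355432897315
0 [[0.54, 0.179], [0.544, 0.05], [0.531, 0.147]]
0.05 [[0.528, 0.173], [0.532, 0.051], [0.519, 0.143]]
0.08 [[0.521, 0.17], [0.525, 0.051], [0.512, 0.14]]
```

View pics/s8.png

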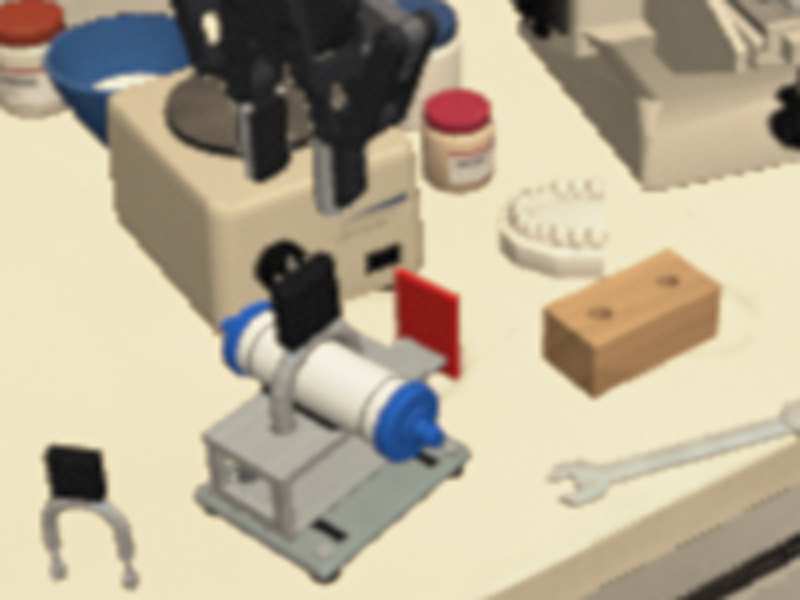

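View pics/w8.png

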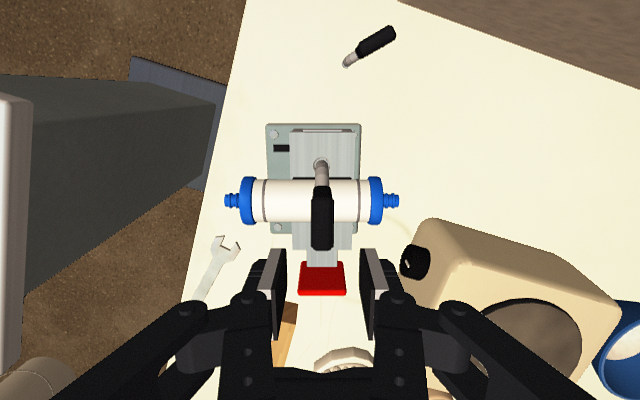

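The U-bolt stands upright astride the cartridge with its legs in the flange, and the red handle is still open. Next: close the fingers, go outside the handle, and come down.

Call:
{"op": "servo_tool", "data": {"targets": "0.2 -0.35 0 0 0 0 0; 1 -0.35 0.002 0 0 0 0; 1 -0.35 0.002 0 0 0 0; 1 -0.36 0 0 0 0 0; 1 0 0 0 0 0 0; 1 0 0 0.3 0 0 0; 1 0 0 0.4 0 0 0; 1 0 0 0.4 0 0 0; 1 0 0 0.3 0 0 0; 1 0 0 0 0 0 0", "newtons": 30}}

```text
t: 12.15
tool_pos: [0.464, 0.0689, 0.0644]
tool_rot: [-179.6, -0.1, 107.5]
ft_force: [0.2, -0.4, 0.4]
finger_gap: -0.0
```

```bash
python3 look.py 9
python3 - <<'E'
from h import *
o=robot.observe();d=np.array(o["tool_pos"])[:2]-[.425,.1749];print("mount",d@[.9537,.3007],d@[-.3007,.9537])
E
```

```text
12.25 [0.46611054 0.06890652 0.06744759] [-1.79915745e+02 -2.53711314e-02  1.07526521e+02] [ 0.17919124 -0.58955592  0.99222556] [-0.03915009 -0.02494679 -0.02780336] 0.0002721699095082554
mount 0.007334882910661269 -0.11344791855690312
```

View pics/s9.png

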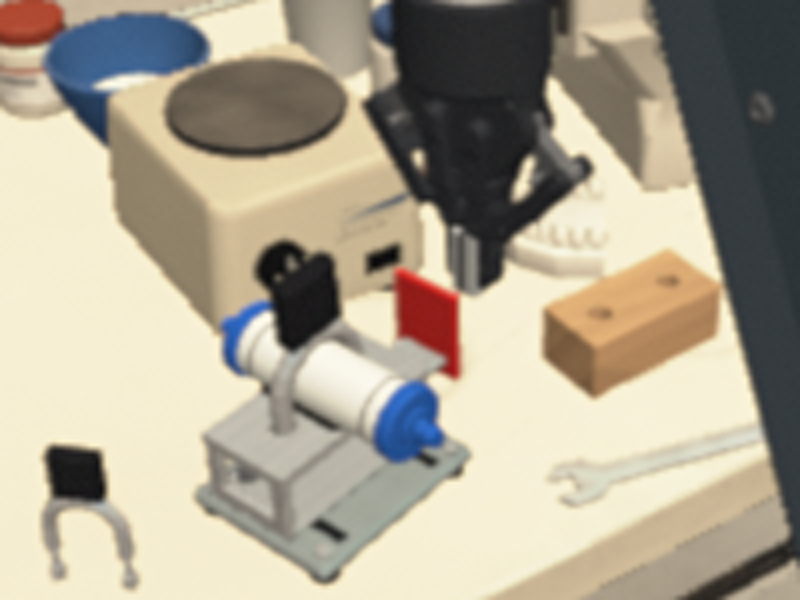

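View pics/w9.png

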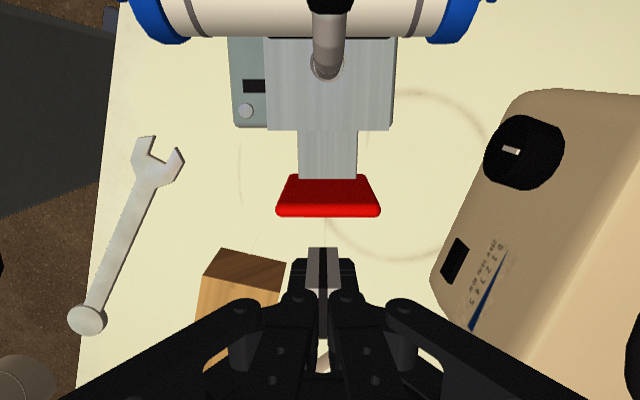

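The closed fingers stand in front of the handle (wrist image: handle about 275–380, 175–216; fingers at 323, 250), well inside its width. Now the approach.

Call:
{"op": "servo_tool", "data": {"targets": "1 0.08 0.01 0.05 0 0 0; 1 0.1 0.01 0 0 0 0; 1 0.07 0 0 0 0 0; 1 0 0 0 0 0 0"}}

```text
t: 12.65
tool_pos: [0.4619, 0.089, 0.064]
tool_rot: [180.0, 0.0, 107.6]
ft_force: [-0.0, 0.8, -0.5]
finger_gap: -0.0001
```

Call:
{"op": "servo_tool", "data": {"targets": "1 0.02 0 0 0 0 0; 1 0.02 0 0 0 0 0; 1 0.02 0 0 0 0 0; 1 0 0 0 0 0 0"}}

```text
t: 13.05
tool_pos: [0.4607, 0.0927, 0.0637]
tool_rot: [180.0, 0.0, 107.5]
ft_force: [1.2, -0.7, 1.1]
finger_gap: -0.0002
```

Call:
{"op": "servo_tool", "data": {"targets": "1 0.02 0 0 0 0 0; 1 0.02 0 0 0 0 0; 1 0.02 0 0 0 0 0; 1 0 0 0 0 0 0"}}

```text
t: 13.45
tool_pos: [0.4591, 0.0975, 0.0636]
tool_rot: [180.0, -0.0, 107.5]
ft_force: [0.8, -1.0, 0.8]
finger_gap: 0.0003
```

Call:
{"op": "servo_tool", "data": {"targets": "1 0.02 0 0 0 0 0; 1 0.02 0 0 0 0 0; 1 0 0 0 0 0 0"}}

```text
t: 13.75
tool_pos: [0.4581, 0.1006, 0.0636]
tool_rot: [180.0, -0.0, 107.5]
ft_force: [0.9, -1.2, 0.5]
finger_gap: 0.0001
```

Call:
{"op": "servo_tool", "data": {"targets": "1 0.02 0 0 0 0 0; 1 0.02 0 0 0 0 0; 1 0 0 0 0 0 0"}}

```text
t: 14.05
tool_pos: [0.4571, 0.1036, 0.0635]
tool_rot: [-180.0, -0.0, 107.5]
ft_force: [0.3, -0.5, 1.0]
finger_gap: -0.0001
```

```bash
python3 look.py 10
```

```text
14.15 [0.45695072 0.10358454 0.06347687] [-1.79976476e+02 -1.61634103e-02  1.07519057e+02] [-0.20791941 -0.47340247 -0.22224894] [-0.02845762 -0.05045591 -0.02223624] 0.0001321919154712844
```

View pics/s10.png

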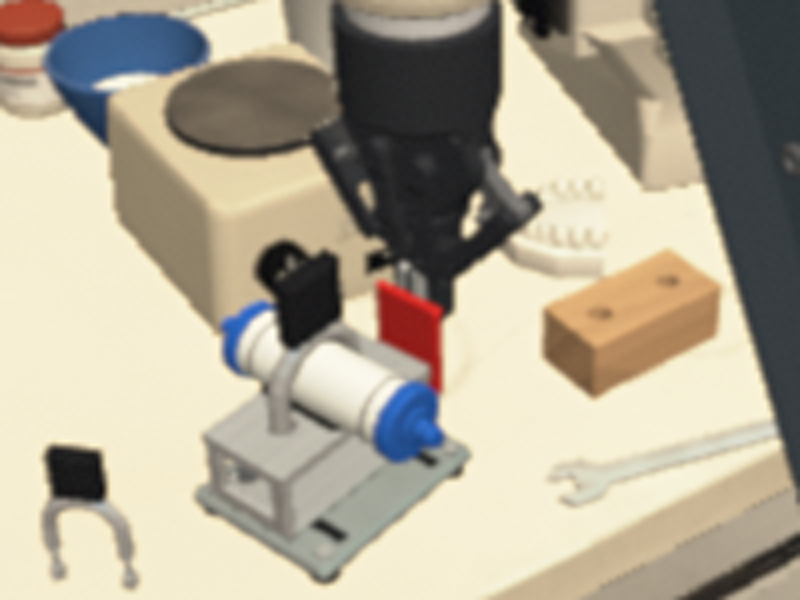

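View pics/w10.png

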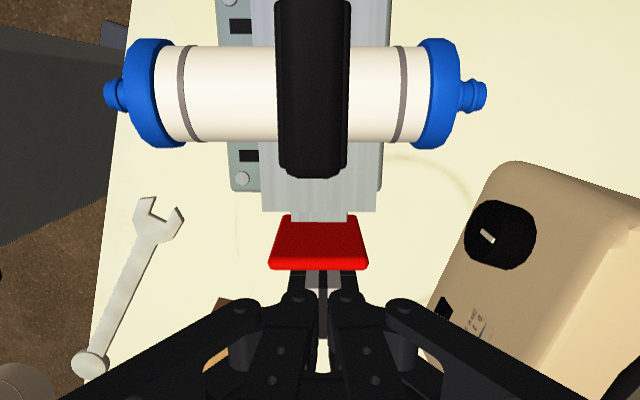

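```bash
cat > hand.py <<'E'
import sys,pickle
from h import *
f=pickle.load(open(sys.argv[1],"rb"));w=(f["K"],f["view"])
for a in sys.argv[2:]:
    p=onplane(*w,eval(a),.073);d=p-[.425,.1749];print(a,"mount",(d@[.9537,.3007]*1000).round(1),(d@[-.3007,.9537]*1000).round(1))
E
python3 hand.py w9.pkl 276,216 380,216; python3 hand.py w10.pkl 268,269 369,269;  python3 hand.py w8.pkl 299,294 346,294
```

```text
276,216 mount -12.2 -78.9
380,216 mount 26.7 -78.8
268,269 mount -12.3 -65.5
369,269 mount 27.2 -65.4
299,294 mount -10.9 -77.9
346,294 mount 27.0 -77.9
```

Call:
{"op": "servo_tool", "data": {"targets": "1 0.02 0 0 0 0 0; 1 0.015 0 0 0 0 0; 1 0 0 0 0 0 0"}}

```text
t: 14.45
tool_pos: [0.4561, 0.1062, 0.0635]
tool_rot: [-180.0, -0.0, 107.5]
ft_force: [1.5, -1.1, -0.2]
finger_gap: -0.0001
```

Call:
{"op": "servo_tool", "data": {"targets": "1 0.012 0 0 0 0 0; 1 0.012 0 0 0 0 0; 1 0 0 0 0 0 0"}}

```text
t: 14.75
tool_pos: [0.4556, 0.1079, 0.0635]
tool_rot: [-180.0, 0.0, 107.5]
ft_force: [0.6, -3.8, -0.3]
finger_gap: -0.0001
```

Call:
{"op": "servo_tool", "data": {"targets": "1 0.01 0 0 0 0 0; 1 0 0 0 0 0 0"}}

```text
t: 14.95
tool_pos: [0.4554, 0.1087, 0.0635]
tool_rot: [-180.0, 0.0, 107.5]
ft_force: [0.7, -4.3, 0.8]
finger_gap: -0.0001
```

Call:
{"op": "servo_tool", "data": {"targets": "1 0.01 0 0 0 0 0; 1 0 0 0 0 0 0"}}

```text
t: 15.15
tool_pos: [0.4553, 0.1093, 0.0636]
tool_rot: [-180.0, 0.0, 107.5]
ft_force: [1.1, -7.0, 0.1]
finger_gap: -0.0
```

Call:
{"op": "servo_tool", "data": {"targets": "1 0.01 0 0 0 0 0; 1 0 0 0 0 0 0"}}

```text
t: 15.35
tool_pos: [0.4552, 0.1094, 0.0636]
tool_rot: [-180.0, 0.1, 107.5]
ft_force: [1.2, -14.7, -0.2]
finger_gap: 0.0003
```

```bash
python3 look.py 11
```

```text
15.45 [0.45518525 0.10941351 0.06359103] [-1.79988050e+02  6.68571994e-02  1.07541204e+02] [  1.97124823 -14.12089937   0.27848914] [-2.13190558 -0.28893832 -0.00343641] 1.1392843611950038e-05
```

View pics/w11.png

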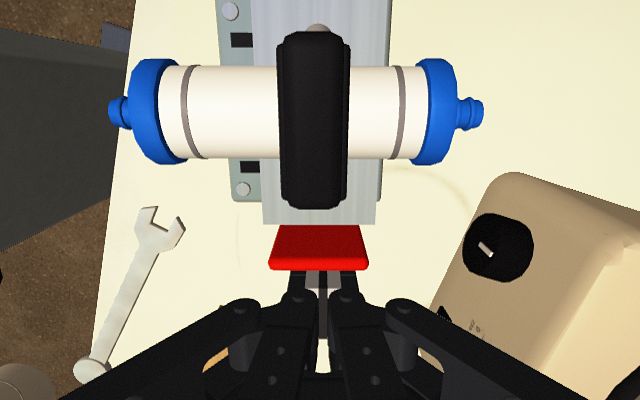

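View pics/s11.png

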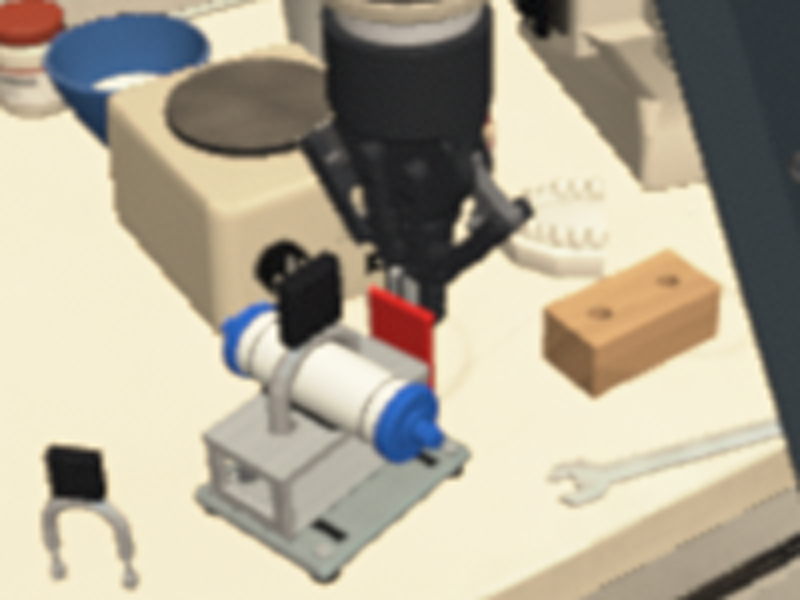

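```bash
python3 hand.py w11.pkl 268,269 369,269
```

```text
268,269 mount -12.4 -59.4
369,269 mount 27.2 -59.3
```

Call:
{"op": "servo_tool", "data": {"targets": "1 0.004 0 0 0 0 0; 1 0 0 0 0 0 0"}}

```text
t: 15.65
tool_pos: [0.4552, 0.1095, 0.0636]
tool_rot: [-180.0, 0.1, 107.5]
ft_force: [2.4, -16.8, 0.4]
finger_gap: 0.0
```

At the stop: force rises with no travel. Back off, then check.

Call:
{"op": "servo_tool", "data": {"targets": "1 -0.03 0 0 0 0 0; 1 -0.1 0 0 0 0 0; 1 -0.2 0 0 0 0 0; 1 -0.2 0 -0.1 0 0 0; 1 0 0 -0.3 0 0 0; 1 0 0 -0.4 0 0 0; 1 0 0 -0.4 0 0 0; 1 0 0 -0.2 0 0 0; 1 0 0 0 0 0 0; 1 0 0 0 0 0 0"}}

```text
t: 16.65
tool_pos: [0.4676, 0.07, 0.1752]
tool_rot: [180.0, -0.0, 107.5]
ft_force: [0.3, 0.2, -0.9]
finger_gap: -0.0002
```

```bash
python3 look.py 12
```

```text
16.75 [0.46717566 0.07004488 0.17454178] [-1.79904093e+02 -3.40705420e-02  1.07514243e+02] [-0.39337433 -0.08169533 -0.61433412] [ 0.07688055 -0.04101    -0.04882737] 0.0006275363778736608
```

View pics/w12.png

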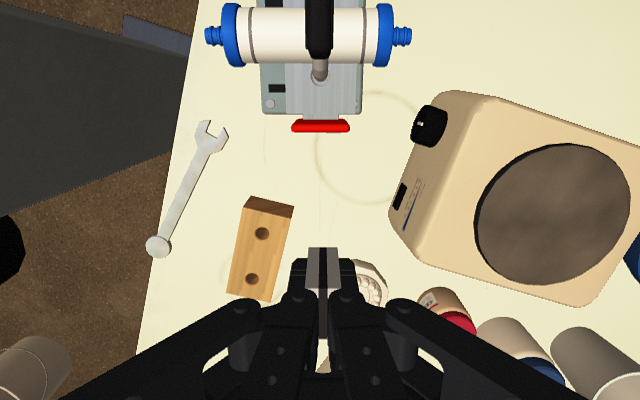

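View pics/s12.png

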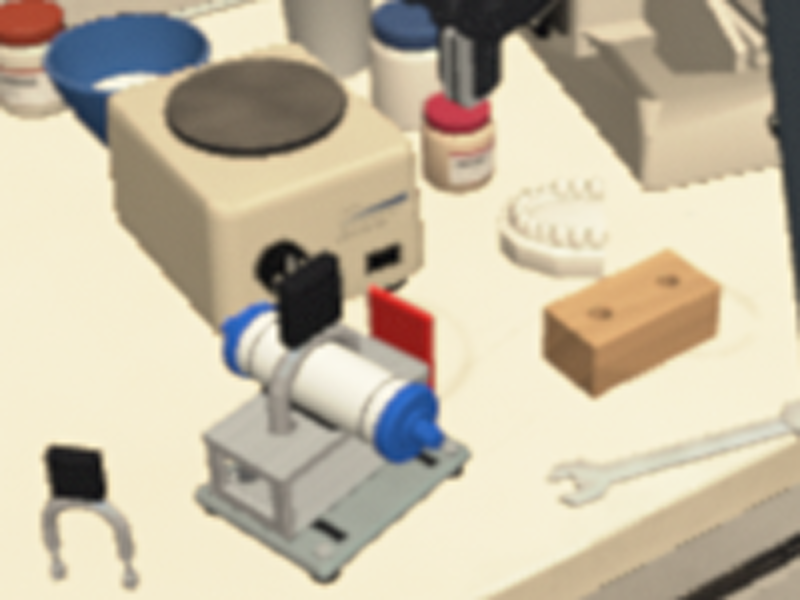

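Call:
{"op": "servo_tool", "data": {"targets": "1 0 0 -0.3 0 0 0; 1 0.2 0 -0.3 0 0 0; 1 0.4 0 0 0 0 0; 1 0.2 0 0 0 0 0; 1 0 0 0 0 0 0; 1 0 0 0 0 0 0"}}

```text
t: 17.35
tool_pos: [0.4482, 0.131, 0.2228]
tool_rot: [-179.9, -0.0, 107.6]
ft_force: [0.8, -0.0, -0.1]
finger_gap: -0.0002
```

```bash
python3 look.py 13
python3 - <<'E'
from h import *
import pickle
f=pickle.load(open("w13.pkl","rb"));w=(f["K"],f["view"])
cv2.imwrite("pics/c13.png",cv2.resize(f["img"][60:260,220:430],None,fx=3,fy=3,interpolation=cv2.INTER_CUBIC))
m=lambda x,y,z:np.r_[.425+x*.9537-y*.3007,.1749+x*.3007+y*.9537,z]
C=lambda p:((p-[220,60]+.5)*3-.5).round(0).tolist()
for z in(.126,.125):
  print("grip top corners",[C(proj(*w,m(.0072+a,b,z))) for a in(-.006,.006) for b in(-.017,.017)])
print("handle home",[C(proj(*w,m(.0072+a,-.060,.073))) for a in(-.02,.02)])
E
```

```text
17.45 [0.44851486 0.13051264 0.22302649] [-1.79942898e+02 -4.86496868e-04  1.07490993e+02] [-1.05305453  0.03607137  0.32189402] [ 0.05126185 -0.05076884 -0.03064836] 3.163582618223905e-05
grip top corners [[276.0, 312.0], [274.0, 156.0], [329.0, 312.0], [330.0, 157.0]]
grip top corners [[276.0, 311.0], [275.0, 156.0], [329.0, 312.0], [330.0, 156.0]]
handle home [[234.0, 422.0], [373.0, 422.0]]
```

View pics/c13.png

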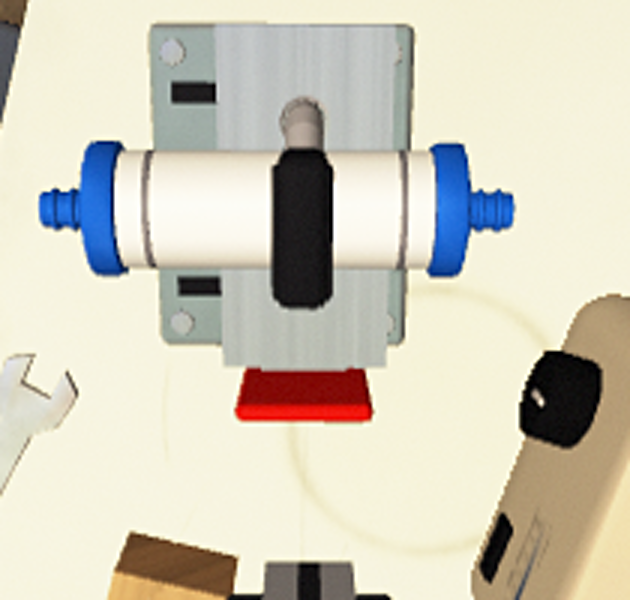

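```bash
python3 -c "
from plant import robot
print(robot.job_done())"
```

```text
the job is handed in; nothing more can be done
None
```

The U-bolt is clamped on the cartridge and the job is handed in. The last clock reading was 17.5 s, under the 67 s limit; no verdict was reported.

**What I did**
- I took the larger U-bolt out of the wooden block by its grip.
- The bracket stood about +7 mm along x in the wrist images. I lined both legs up with its holes from those images, and one force reading while lowering led to a 0.4 mm shift.
- I lowered the U-bolt until the bow rested on the cartridge, felt as about a 3.5 N change in upward force. The sideways force on the way down stayed near 3 N. Then I let go.
- I pushed the red handle with the closed fingers in small steps. The push rose through 4 and 7 N, then 15–17 N with no further travel, so I backed off.

**Last checks**
- **Lock:** the handle's outer face measured at mount y of about -59.4 mm, against -60 mm for fully home. The felt stop and the later picture agree with that.
- **U-bolt:** it stands astride the cartridge with its legs in the holes. The grip sits about 1 mm off nominal, toward +y, which is within the hole play. In one scene picture it seemed to lean 2–3°, but the closer wrist view did not bear that out. I did not measure how tightly the cartridge is clamped.
- **Rest of the scene:** the white cast looked unmoved. I did not look at the yellow cast again after t = 2.5 s, but the arm did not work near it. The gripper was clear of everything at hand-in.

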